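# Set the dimmer and hold its lock-out cover over the screw holes

### The arm

A 6-joint arm with a two-finger parallel gripper is mounted at the origin on a cart in front of the work surface, level with it; the furniture and walls round the work are solid. World frame = base frame: x ahead of the robot, y to its left, z up, the work surface at z = 0. Lengths are in mm, angles in rad, forces in N, time in s.
With the tool pointing down it reaches from about 275 to 850 mm from the base axis. Payload 19 kg.
Tool frame: the origin (TCP) lies on the centre line of the jaws, within the pads' length; the fingertips stand 25 mm ahead of it and the grasp point (between the pads) lies 6 mm ahead of it; z points along the fingers, y is the line along which they close (so a half turn about z gives the same grasp; the last joint's range is limited). The gripper opens to 85 mm and grips with 20 to 120 N. Pads are 22 mm wide; open, the fingers measure 114 mm over their backs; the gripper's body (76 mm by 85 mm) begins 54 mm behind the grasp point. The pads swing forward as they close: fully open they stand 13 mm farther back than shut.
Start: joints at [1.163, 0.15, 1.437, -0, 1.554, -0.134], TCP at [155.481, 553.551, 256.267] pointing down, gripper open.
Joint ranges: [-2.8, 2.8], [-0.68, 2.1], [0.12, 2.68], [-1.39, 4.53], [0.16, 2.79], [-2.81, 2.81]. Speed limits (rad/s): [1.89, 1.89, 2.22, 3.01, 3.01, 3.01].

### API

Orientations are given as a unit quaternion [w, x, y, z].
In Python, from bench import env gives the robot as it stands.
- The arm moves only by the tool arm_command, never from a script. Its argument "motion" is a list that holds one entry, the list of rows, each a list of 4 numbers: the shift along the tool's x, y, z each as a share of 50 cm, from -1 to 1, then the turn about the tool's z as a share of pi rad, from -1 to 1. In form: [[[tx, ty, tz, yaw], ...]]. A call has 1 to 20 rows; each row shifts and turns the commanded pose from where the row before left it, along the tool's axes as they then stand; what a row does not reach is not made up. A row lasts 1/10 s, in which the tool goes at most 50 mm and 8.59 degrees, less where a joint would pass 70% of its speed; a pose out of reach is approached as far as the arm can. A call with a number of a shift or a turn outside -1 to 1 is refused whole. A call with a gripper value outside its range is refused whole. "claw" is the finger opening in mm, from 0 to 85.4, set as the call begins (left out, the last holds). The fingers move at their own pace and stop on an object; "squeeze" is the grip in N (left out, the last holds). Time passes only in rows, so rows that do not move let the fingers close. It gives the time, the measured TCP pose, the force, the opening and the grip force at its end, in the units of the state.
- env.sense(): the state, without advancing time (a new reading comes with each control period).
- env.get_image(name): name is "scene" or "side" or "wrist"; returns a dict with "frame" (400x640x3 uint8, red, green, blue), "depth" (400x640 float32, mm along the optical axis (not along the pixel's ray), 0 where there is no reading), "fx", "fy", "cx", "cy" (pixels), "k1" (the pictures are not rectified: a ray, as slopes to the right and down, at radius r is drawn at 1 + k1 r^2 times it, then the intrinsics apply), "world_from_camera" (4x4, takes a point from camera to world coordinates). Camera axes: x right, y up, looking along -z (the intrinsics and any distortion apply to the point x, -y, -z); pixel columns grow to the right and rows downward; lengths in mm; the calibration is good to about 2 mm. A picture is of the moment at which its call begins.
- env.close_job(): hands the job in; it is judged then, once.
The state is a dict: "t": time; "joint_pos": joint angles; "dq": joint speeds; "effort": joint torques, N m; "position": TCP position; "tcp_rot": TCP orientation; "force": force on the tool from outside, world axes, zero at the start; "torque": the same for the moment, N m; "grip_width": opening from 0.0 (shut) to 1.0 (fully open); "grasp_force": force on a finger pad.
Only numpy, scipy, OpenCV 4.12 (cv2) and the standard library are available. Lean on these libraries where they do the work, as an engineer would, in place of code of your own. Each camera call takes 0.05 s, during which the arm holds its last target. There are 200 camera calls.

### The job

First slide the fader of the dimmer box so that its cap stands at the long index mark. Then pick up the loose lock-out cover by its handle and hold it level about 10 mm above the box's four bosses, touching nothing, its four screw holes centred over the threaded holes and the fader cap standing up through its window, so that a colleague can put in the screws. Finish while holding it there, still and not lowered or let go, and leave the screwdriver, the loupe and the screw tray where they are.

Things in the scene. Friction and masses are not known exactly. Their poses are not given: they have to be found in the camera images.
- dimmer: Flat grey light-dimmer box fixed to the worktop, 120 (its x) x 180 (its y) mm. Origin at the centre of its underside, on the worktop, z up. Top panel at z = 36 mm; in each corner stands a round aluminium boss, 16 mm across, 10 mm high, with a 6 mm threaded hole in its top (z = 46 mm). The fader's slot runs along the box's y at x = -28 mm. Position and yaw vary.
- fader (a joint): Position of the fader along its slot in m, 0 to 0.08, growing along the box's +y. The index mark is at 0.060; it starts between 0 and 0.04. It stays where it is left; moving it takes about 1.5 N.
- cap (a point): Centre of the black fader cap, 18 (box x) x 10 (box y) x 22 mm high, top 70 mm above the worktop, on a thin stem with 12 mm free height under it. Axes as the box's.
- mark (a point): Where the cap's centre is when the fader is at its index mark (the one long, heavy tick across both sides of the slot, longer than the other scale ticks); box frame (-28, 20, 59) mm.
- handle (a point): Centre of the grip bar of the cover's black bow handle. The bar is 10 mm thick (x), 74 mm long (y), 13 mm high; its centre lies 27.5 mm above the plate's underside and 2 mm from the plate's middle in +x, close to the centre of mass; 17 mm are free between bar and plate. Axes are the cover's.
- window (a point): Centre of the cover's window, at the underside of the plate; cover frame (-28, 20) mm from the plate's middle. It comes over the fader's index mark when the cover is fitted.
- hole0 (a point): Centre of the cover's near right (-x, -y) screw hole, at the underside of the plate; -48, -78 mm from the plate's middle. Belongs over thread0.
- hole1 (a point): Centre of the cover's near left (-x, +y) screw hole, at the underside of the plate; -48, +78 mm from the plate's middle. Belongs over thread1.
- hole2 (a point): Centre of the cover's far right (+x, -y) screw hole, at the underside of the plate; +48, -78 mm from the plate's middle. Belongs over thread2.
- hole3 (a point): Centre of the cover's far left (+x, +y) screw hole, at the underside of the plate; +48, +78 mm from the plate's middle. Belongs over thread3.
- thread0 (a point): Centre of the mouth of the box's near right (-x, -y) threaded hole, top of the boss; box frame (-48, -78, 46) mm.
- thread1 (a point): Centre of the mouth of the box's near left (-x, +y) threaded hole, top of the boss; box frame (-48, +78, 46) mm.
- thread2 (a point): Centre of the mouth of the box's far right (+x, -y) threaded hole, top of the boss; box frame (+48, -78, 46) mm.
- thread3 (a point): Centre of the mouth of the box's far left (+x, +y) threaded hole, top of the boss; box frame (+48, +78, 46) mm.
- driver: Small screwdriver with red handle, 142 mm long, lying behind the work: leave it alone. Origin under its middle.
- magnifier: Black eye loupe, 37 mm across, 36 mm high: leave it alone. Origin at the centre of its underside.
- screws: White compartment tray with small screws, 66 x 124 x 20 mm: leave it alone. Origin at the centre of its underside.
- cover: The loose lock-out cover: aluminium plate 120 (x) x 180 (y) x 4 mm, 0.25 kg (may vary), lying flat on the worktop, z up, with a 10 mm hole in each corner, a rectangular window 30 (x) x 24 (y) mm for the fader cap and a bow handle on top. Origin at the middle of its underside. Its axes match the box's when the cover is over it the right way round.

How it is judged (in metres and radians):
On the way, in this order (a step that is already met when the one before it is completed fails the run):
1. the fader is at its index mark while the cover still lies on the worktop (value of joint fader between 0.057 and 0.063 m and height (world z) of handle below 0.04 m and velocity of joint fader between -0.01 and 0.01 m/s), for 0.2 s.
2. the cover is picked up clear of the worktop (height (world z) of handle above 0.06 m and contact force between the fingers and cover above 1 N), for 0.2 s.
At the end, for the whole second after the job is handed in: The gripper holds the cover still and clear of the box: each of its four holes is within 4 mm horizontally of its own threaded hole and 4 to 16 mm above the boss's top (measured at the plate's underside), the cover touches neither box nor fader, and the fader is within 3 mm of its index mark (value of joint fader between 0.057 and 0.063 m and horizontal distance between hole0 and thread0 below 0.004 m and z of hole0 in the frame of thread0 between 0.004 and 0.016 m and horizontal distance between hole1 and thread1 below 0.004 m and z of hole1 in the frame of thread1 between 0.004 and 0.016 m and horizontal distance between hole2 and thread2 below 0.004 m and z of hole2 in the frame of thread2 between 0.004 and 0.016 m and horizontal distance between hole3 and thread3 below 0.004 m and z of hole3 in the frame of thread3 between 0.004 and 0.016 m and contact force between cover and dimmer below 0.2 N and contact force between the fingers and cover above 1 N and linear speed of cover below 0.02 m/s); the arm keeps its last pose, push and grip.
It fails at once if the screwdriver is moved more than 30 mm (distance of driver from where it was at the start of the episode above 0.03 m).
It fails at once if the loupe is moved more than 30 mm (distance of magnifier from where it was at the start of the episode above 0.03 m).
It fails at once if the screw tray is moved more than 30 mm (distance of screws from where it was at the start of the episode above 0.03 m).
It also fails if it takes over 48 s, if anything falls off the work surface, if the arm or the gripper's body presses on something with over 40 N, if the wrist force passes 120 N, or if a joint passes its speed limit or range.

## Working session

There is one attempt and no reset: what is moved stays moved. The work goes in short steps, Python scripts to look and compute and a tool call to move; the robot and the scene stay as the last step left them, time stands still between calls to the robot, and variables do not carry over. Pictures are saved under pics/ and viewed, at most 10 in all, crops included, and the job is handed in when it is done.

Besides the shell and the picture viewer there is one more tool, called after "Request:" by a JSON object that holds its "method" and its "body", one argument or row to a line. arm_command: Moves the arm, as the interface text tells. Its arguments: {"type":"object","properties":{"motion":{"type":"array"},"claw":{"type":"number"},"squeeze":{"type":"number"}},"required":["motion"]}

```bash
ls; mkdir -p pics
cat > h.py <<'E'
import numpy as np, cv2
from bench import env
def grab(n,f=None):
    im=env.get_image(n)
    if f: cv2.imwrite(f,cv2.cvtColor(im['frame'],cv2.COLOR_RGB2BGR))
    return im
def K(im): return np.array([[im['fx'],0,im['cx']],[0,im['fy'],im['cy']],[0,0,1]],float)
def rays(im,uv):
    d=np.array([im['k1'],0,0,0,0],float)
    s=cv2.undistortPoints(np.array(uv,float).reshape(-1,1,2),K(im),d).reshape(-1,2)
    return np.c_[s[:,0],-s[:,1],-np.ones(len(s))]
def onplane(im,uv,z):
    T=np.array(im['world_from_camera']);r=rays(im,uv)@T[:3,:3].T;o=T[:3,3]
    return o+r*((z-o[2])/r[:,2])[:,None]
def cloud(im):
    h,w=im['depth'].shape;u,v=np.meshgrid(np.arange(w),np.arange(h))
    r=rays(im,np.c_[u.ravel(),v.ravel()])*im['depth'].ravel()[:,None]
    T=np.array(im['world_from_camera']);return (r@T[:3,:3].T+T[:3,3]).reshape(h,w,3)
def project(im,P):
    T=np.linalg.inv(np.array(im['world_from_camera']));p=np.atleast_2d(P)@T[:3,:3].T+T[:3,3]
    s=np.c_[p[:,0]/-p[:,2],-p[:,1]/-p[:,2]];r2=(s**2).sum(1);s=s*(1+im['k1']*r2)[:,None]
    return np.c_[s[:,0]*im['fx']+im['cx'],s[:,1]*im['fy']+im['cy']]
E
python3 - <<'E'
from h import *
a=grab('scene');b=grab('side')
grab('wrist','pics/w0.png')
o=np.vstack([a['frame'],b['frame']])
cv2.imwrite('pics/s0.png',cv2.cvtColor(a['frame'],cv2.COLOR_RGB2BGR));cv2.imwrite('pics/d0.png',cv2.cvtColor(b['frame'],cv2.COLOR_RGB2BGR))
for i in (a,b): print(np.round(i['world_from_camera'],2),i['k1'],i['fx'],(i['depth']>0).mean())
print(env.sense())
E
```

```text
pics
[[ 4.1000e-01  7.1000e-01 -5.8000e-01 -4.3600e+00]
 [-9.1000e-01  3.3000e-01 -2.5000e-01 -2.7320e+02]
 [ 1.0000e-02  6.3000e-01  7.8000e-01  8.6722e+02]
 [ 0.0000e+00  0.0000e+00  0.0000e+00  1.0000e+00]] -0.09215059353711913 380.756829217899 0.996140625
[[-9.80000e-01  1.40000e-01 -1.30000e-01  3.84300e+02]
 [-1.90000e-01 -6.60000e-01  7.20000e-01  1.14723e+03]
 [ 1.00000e-02  7.40000e-01  6.80000e-01  1.13303e+03]
 [ 0.00000e+00  0.00000e+00  0.00000e+00  1.00000e+00]] 0.011351917864674972 501.18081385822 0.99570703125
{'t': 0.15, 'joint_pos': array([ 1.16305272e+00,  1.50868619e-01,  1.43784907e+00, -5.56354460e-06,
        1.55381392e+00, -1.34035462e-01]), 'dq': array([ 4.49310000e-05, -3.72773806e-04, -2.29673958e-03, -4.04178488e-04,
        7.13994538e-04, -2.23415673e-04]), 'effort': array([ 2.84278751e-03, -7.13380408e+01, -5.71045411e+01, -5.95511301e-05,
        7.08119333e-03, -9.67978235e-05]), 'position': array([155.39874483, 553.43160308, 255.83289956]), 'tcp_rot': array([-1.22946034e-04,  1.36427218e-01,  9.90649985e-01, -4.53098236e-04]), 'force': array([0.38912609, 0.7195264 , 0.19813778]), 'torque': array([0.04598692, 0.03770092, 0.07337284]), 'grasp_force': 0.0, 'grip_width': 0.9990860414674345}
```

View pics/s0.png

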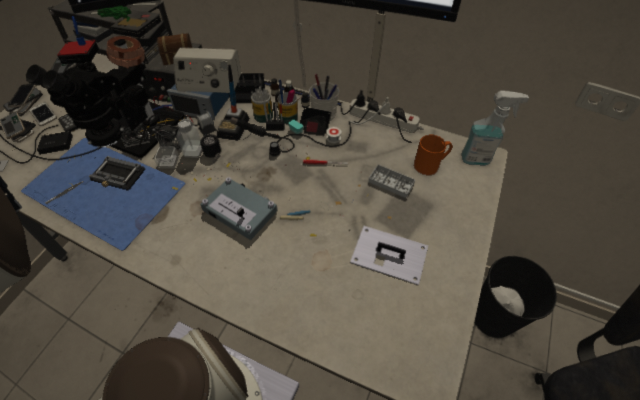

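View pics/w0.png

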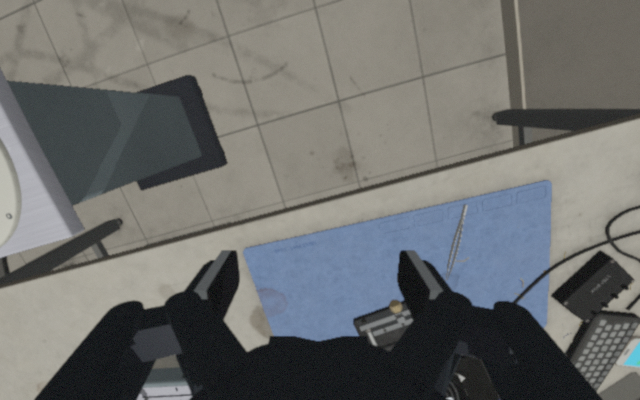

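The scene view shows the box at about (238,208) with its bosses, the cover at (390,253) with a black handle, the tray at (391,182), the driver at (322,162) and the loupe possibly at (274,148). The wrist view shows only the mat and the floor.

Run:
```python
from h import *
for n in('scene','side'):
    im=grab(n);P=cloud(im);g=cv2.cvtColor(im['frame'],cv2.COLOR_RGB2GRAY)
    p=onplane(im,[[238,208],[390,253]],20) if n=='scene' else None
    if n=='scene': c0=p; print(p)
    Z=P[...,2]
    m=((Z>30)&(Z<41)&(np.hypot(P[...,0]-c0[0,0],P[...,1]-c0[0,1])<130))
    m=cv2.morphologyEx(m.astype(np.uint8),cv2.MORPH_OPEN,np.ones((3,3)))
    q=P[m>0][:,:2].astype(np.float32)
    print(n,'box',m.sum(),np.median(P[m>0][:,2]),cv2.minAreaRect(q))
    near=np.hypot(P[...,0]-c0[1,0],P[...,1]-c0[1,1])<150
    m=near&(Z<12)&(Z>-8)&(g>(175 if n=='scene' else 175))
    print('g',np.percentile(g[near],[10,50,90]))
    m=cv2.morphologyEx(m.astype(np.uint8),cv2.MORPH_OPEN,np.ones((3,3)))
    print(n,'cover',m.sum(),cv2.minAreaRect(P[m>0][:,:2].astype(np.float32)))
    m=near&(Z>22)&(Z<50); print('handle',m.sum(),cv2.minAreaRect(P[m][:,:2].astype(np.float32)),np.percentile(Z[m],[5,50,95]))
```

```text
[[ 482.12916326  194.38663766   20.        ]
 [ 522.43375397 -236.07712589   20.        ]]
scene box 2062 36.17158235790254 ((483.53204345703125, 192.98614501953125), (183.04312133789062, 120.82511138916016), 81.01277923583984)
g [ 88. 119. 151.]
scene cover 0 ((0.0, 0.0), (0.0, 0.0), 0.0)
handle 147 ((532.045654296875, -234.3355712890625), (11.521764755249023, 72.63787841796875), 3.3881278038024902) [24.04755067 33.14846928 36.20005832]
side box 1649 36.76212511808103 ((483.11968994140625, 195.06997680664062), (181.38160705566406, 119.45790100097656), 81.55863952636719)
g [117. 147. 156.]
side cover 0 ((0.0, 0.0), (0.0, 0.0), 0.0)
handle 44 ((531.0343017578125, -232.3363037109375), (9.276092529296875, 75.22547912597656), 3.768394708633423) [23.9015807  35.27670392 39.41315922]
```

View pics/d0.png

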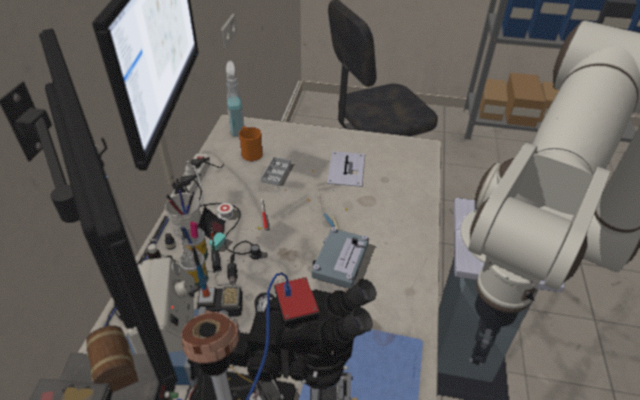

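Request:
{"method": "arm_command", "body": {
  "motion": [
    [[0,0,0,-0.039],[-0.05,-0.045,0,0],[-0.05,-0.045,0,0],[-0.05,-0.045,0,0],[-0.05,-0.045,0,0],[-0.05,-0.045,0,0],[-0.05,-0.045,0,0],[-0.05,-0.045,0,0],[-0.05,-0.045,0,0],[-0.05,-0.045,0,0],[-0.05,-0.045,0,0],[-0.05,-0.045,0,0],[-0.05,-0.045,0,0],[-0.05,-0.045,0,0],[-0.05,-0.045,0,0],[0,0,0,0]]
  ],
  "claw": 50
}}

```text
t: 1.85
position: [455.8, 186.8, 255.9]
tcp_rot: [-0.0, 0.077, 0.997, -0.0]
force: [-0.9, -0.3, -0.2]
grip_width: 0.588
grasp_force: 0.0
```

Run:
```python
from h import *
im=grab('wrist','pics/w1.png');s=env.sense();print(s['t'],s['position'],s['tcp_rot'],np.round(im['world_from_camera'],3),im['fx'],im['k1'])
np.savez('w1.npz',**{k:np.array(v) for k,v in im.items()})
```

```text
1.9 [454.79309579 188.10032796 255.98941113] [-2.70862232e-04  7.68952257e-02  9.97039125e-01 -1.83448302e-04] [[ 1.54000e-01 -9.41000e-01 -3.01000e-01  3.80870e+02]
 [ 9.88000e-01  1.46000e-01  4.80000e-02  1.99566e+02]
 [-1.00000e-03 -3.05000e-01  9.52000e-01  3.72715e+02]
 [ 0.00000e+00  0.00000e+00  0.00000e+00  1.00000e+00]] 276.038238026235 -0.04066571068183001
```

View pics/w1.png

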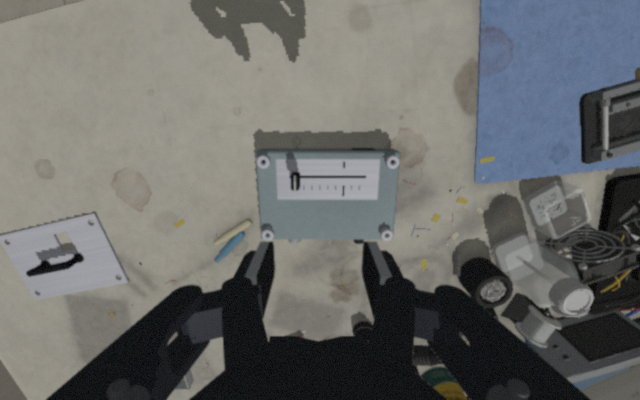

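The wrist view shows the box's four bosses at (264,161), (393,160), (268,236) and (387,236). The cap is at (295,181) and the long tick at x≈344. The cover is at the left, with its window at (64,242) toward the robot, so neither part is flipped. I'll zoom in to refine these.

Run:
```python
from h import *
f=cv2.imread('pics/w1.png')
a=cv2.resize(f[140:250,245:410],None,fx=4.5,fy=4.5,interpolation=cv2.INTER_CUBIC)[:,:742]
b=cv2.resize(f[205:305,0:140],None,fx=4.5,fy=4.5,interpolation=cv2.INTER_CUBIC)
print(a.shape,b.shape)
cv2.imwrite('pics/c1.png',a);cv2.imwrite('pics/c2.png',b)
```

```text
(495, 742, 3) (450, 630, 3)
```

View pics/c1.png

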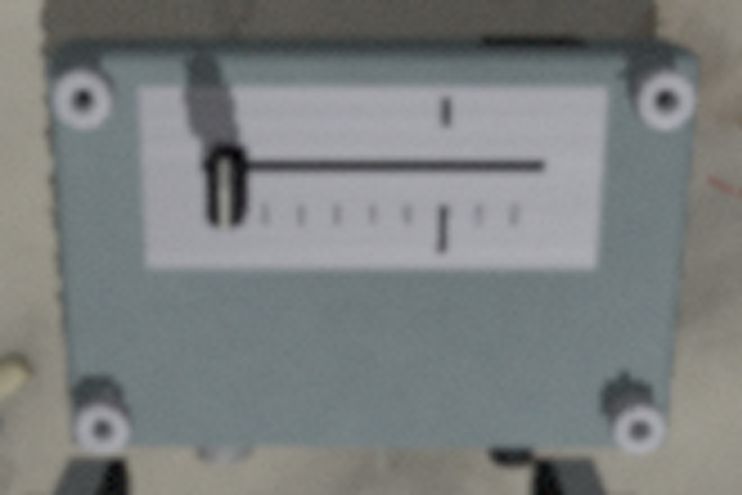

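View pics/c2.png

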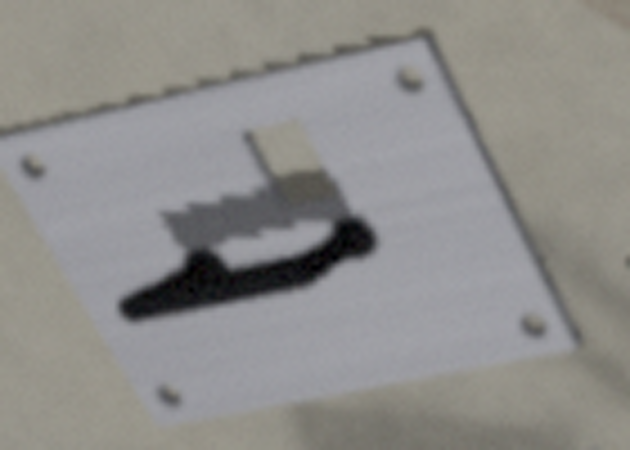

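The box crop shows threads 0–3 at (83,99), (666,99), (102,429) and (639,429), with the cap top at (226,188). The cover crop shows holes 0–3 at (33,166), (411,79), (168,395) and (534,324).

```bash
cat >> h.py <<'E'
M=np.array([[-48,-78],[-48,78],[48,-78],[48,78]],float)
def fit(Q,M=M):
    c=M.mean(0);A=M-c;q=Q.mean(0);B=Q-q
    th=np.arctan2((A[:,0]*B[:,1]-A[:,1]*B[:,0]).sum(),(A*B).sum());R=np.array([[np.cos(th),-np.sin(th)],[np.sin(th),np.cos(th)]])
    return q-R@c,th,Q-((M-c)@R.T+q),R
E
python3 - <<'E'
from h import *
im=dict(np.load('w1.npz'))
px=lambda l,o:(np.array(l,float)+.5)/4.5-.5+o
Q=onplane(im,px([[83,99],[666,99],[102,429],[639,429]],[245,140]),46)[:,:2]
t,th,r,R=fit(Q);print('box',t,np.degrees(th),np.round(r,1))
c=onplane(im,px([[226,188]],[245,140]),70)[:,:2];print('cap',c,(c-t)@R,'mark',t+R@[-28,20])
m=onplane(im,px([[444,170]],[245,140]),36)[:,:2];print('tick',(m-t)@R)
Q=onplane(im,px([[33,166],[411,79],[168,395],[534,324]],[0,205]),3)[:,:2]
t,th,r,R=fit(Q);print('cover',t,np.degrees(th),np.round(r,1),'handle',t+R@[2,0])
E
```

```text
box [485.70876504 194.75106528] -8.858500063218488 [[ 0.3  0.7]
 [-0.  -0.6]
 [-0.   0.5]
 [-0.2 -0.5]]
cap [[450.76099993 161.93402029]] [[-29.47724362 -37.80736484]] mark [461.12265354 218.82435175]
tick [[-26.22747572  19.84935339]]
cover [ 532.90646084 -233.72027488] 3.7425800942092144 [[ 0.2  0. ]
 [ 0.1  0.4]
 [ 0.1 -0.7]
 [-0.4  0.3]] handle [ 534.90219561 -233.58972707]
```

Request:
{"method": "arm_command", "body": {
  "motion": [
    [[0,-0.018,0.04,0],[0,-0.018,0.05,0],[0,-0.018,0.05,0],[0,0,0.05,0],[0,0,0.05,0],[0,0,0.05,0],[0,0,0,0],[0,0,0,0]]
  ]
}}

```text
t: 2.7
position: [449.8, 163.2, 111.9]
tcp_rot: [-0.0, 0.075, 0.997, -0.0]
force: [0.3, -0.7, 1.5]
grip_width: 0.588
grasp_force: 0.0
```

Run:
```python
from h import *
im=grab('wrist');s=env.sense();print(s['t'],s['position'],s['grip_width'])
uv=project(im,[[450.5,161.5,70]])[0];print(uv)
u,v=uv.astype(int);f=im['frame'][v-50:v+70,u-70:u+90]
cv2.imwrite('pics/c3.png',cv2.cvtColor(cv2.resize(f,None,fx=4.5,fy=4.5,interpolation=cv2.INTER_CUBIC),cv2.COLOR_RGB2BGR));print(u-70,v-50)
np.savez('w3.npz',**{k:np.array(v) for k,v in im.items()})
```

```text
2.75 [450.25504055 163.17692895 112.57637663] 0.5900752074225787
[314.08108058 239.35293974]
244 189
```

View pics/c3.png

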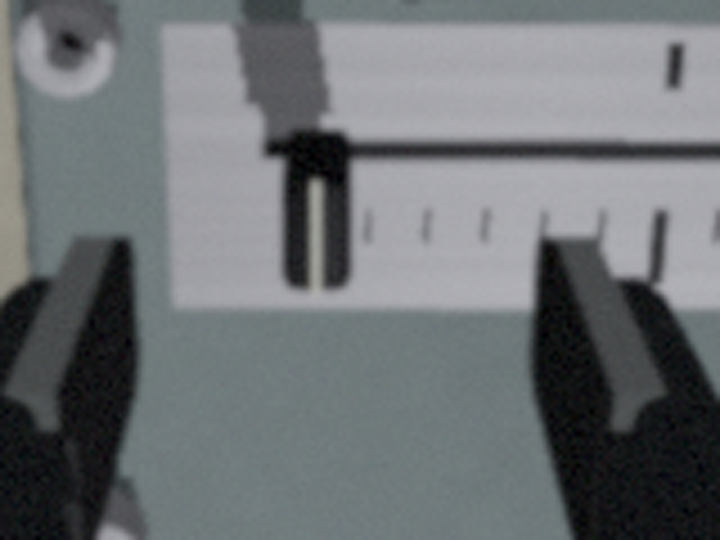

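The zoomed view shows the cap at (317,235), nearly where predicted and between the open fingers (centre about x=335). I'll descend, close gently and slide.

Request:
{"method": "arm_command", "body": {
  "motion": [
    [[0,-0.003,0.02,0],[0,0,0.03,0],[0,0,0.03,0],[0,0,0,0]]
  ]
}}

```text
t: 3.15
position: [449.0, 161.0, 70.1]
tcp_rot: [-0.001, 0.076, 0.997, -0.0]
force: [-0.4, 0.3, -0.1]
grip_width: 0.587
grasp_force: 0.0
```

Request:
{"method": "arm_command", "body": {
  "motion": [
    [[0,0,0,0],[0,0,0,0],[0,0,0,0],[0,0,0,0],[0,0,0,0],[0,0,0,0],[0,0,0,0],[0,0,0,0]]
  ],
  "claw": 5,
  "squeeze": 20
}}

```text
t: 3.95
position: [450.2, 161.3, 72.2]
tcp_rot: [0.001, 0.076, 0.997, 0.0]
force: [-2.1, -1.3, 7.1]
grip_width: 0.11
grasp_force: 24.4
```

Request:
{"method": "arm_command", "body": {
  "motion": [
    [[0,0.005,0,0],[0,0.01,0,0],[0,0.01,0,0],[0,0.01,0,0],[0,0.01,0,0],[0,0.01,0,0],[0,0.01,0,0],[0,0.01,0,0],[0,0.01,0,0],[0,0.01,0,0],[0,0.01,0,0],[0,0.008,0,0],[0,0.003,0,0],[0,0,0,0],[0,0,0,0],[0,0,0,0],[0,0,0,0],[0,0,0,0]]
  ]
}}

```text
t: 5.75
position: [459.1, 218.8, 72.2]
tcp_rot: [0.001, 0.076, 0.997, 0.0]
force: [1.3, 1.3, 6.6]
grip_width: 0.111
grasp_force: 24.2
```

Run:
```python
from h import *
p=[]
for i in range(4):p.append(env.sense()['position'].copy()); grab('wrist','pics/w4.png')
print(np.mean(p,0),np.std(p,0))
f=cv2.imread('pics/w4.png')
R=np.array([[.988,.154],[-.154,.988]]);t=[485.7,194.75];print((np.mean(p,0)[:2]-t)@R.T@np.eye(2), np.linalg.solve(R.T[:, :] if 0 else np.array([[.988,.154],[-.154,.988]]),np.mean(p,0)[:2]-t))
cv2.imwrite('pics/c4.png',cv2.resize(f[120:320,200:440],None,fx=2.9,fy=2.9,interpolation=cv2.INTER_CUBIC))
```

```text
[459.08983761 218.80680999  72.15905892] [0.01456122 0.00606354 0.00956793]
[-22.5860917   27.86609328] [-29.99978915  19.67291747]
```

View pics/c4.png

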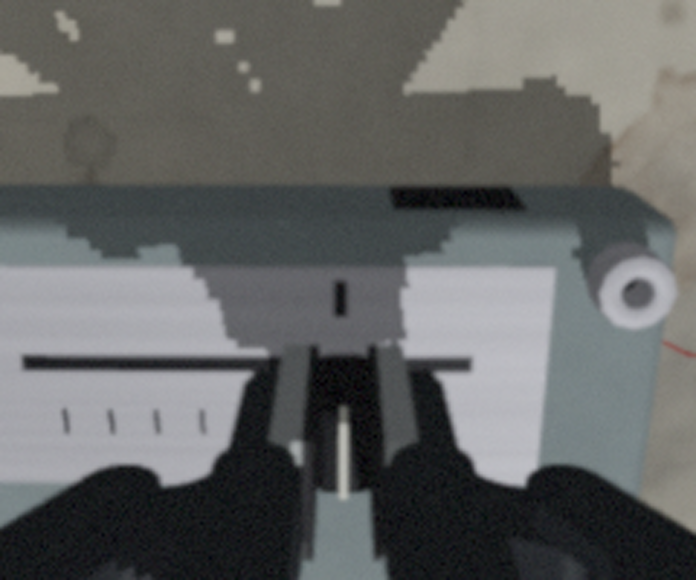

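The close view shows the cap's line (x≈344) in line with the long tick (x≈341), within about 1 mm. I'll release and rise.

Request:
{"method": "arm_command", "body": {
  "motion": [
    [[0,0,0,0],[0,0,0,0],[0,0,0,0],[0,0,0,0],[0,0,0,0],[0,0,0,0],[0,0,-0.02,0],[0,0,-0.05,0],[0,0,-0.06,0],[0,0,-0.06,0],[0,0,-0.06,0],[0,0,-0.06,0],[0,0,-0.04,0],[0,0,0,0],[0,0,0,0]]
  ],
  "claw": 50
}}

```text
t: 7.45
position: [458.4, 218.5, 246.7]
tcp_rot: [0.0, 0.076, 0.997, 0.0]
force: [-1.3, 0.2, -0.9]
grip_width: 0.591
grasp_force: 0.0
```

Run:
```python
from h import *
im=grab('wrist','pics/w5.png');print(env.sense()['position'])
np.savez('w5.npz',**{k:np.array(v) for k,v in im.items()})
u,v=project(im,[[472,205,50]])[0].astype(int);print(u-80,v-60)
f=cv2.imread('pics/w5.png');cv2.imwrite('pics/c5.png',cv2.resize(f[v-60:v+65,u-80:u+80],None,fx=4.5,fy=4.5,interpolation=cv2.INTER_CUBIC))
```

```text
[458.19404665 218.50315115 245.96302686]
227 132
```

View pics/c5.png

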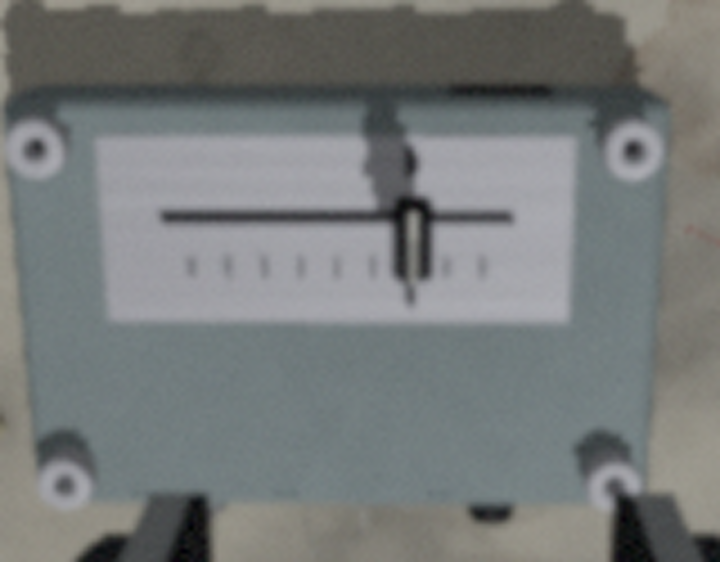

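The cap now sits over the long tick (line x≈412, tick ends 410–411). The bosses are at (35,150), (634,150), (65,485) and (614,485).

Run:
```python
from h import *
im=dict(np.load('w5.npz'))
px=lambda l,o:(np.array(l,float)+.5)/4.5-.5+o
o=[227,132]
Q=onplane(im,px([[35,150],[634,150],[65,485],[614,485]],o),46)[:,:2]
t,th,r,R=fit(Q);print('box',t,np.degrees(th),np.round(r,1))
c=onplane(im,px([[412,238]],o),70)[:,:2];print('cap',(c-t)@R)
m=onplane(im,px([[410,298],[411,160]],o),36)[:,:2];print('tick',(m-t)@R)
# plan to above handle
s=env.sense();w,x,y,z=s['tcp_rot'];a=2*np.arctan2(y,x);tx=np.array([np.cos(a),np.sin(a)]);ty=np.array([np.cos(a-np.pi/2),np.sin(a-np.pi/2)])
print('tool x ang',np.degrees(a),'y',np.degrees(a-np.pi/2),s['position'],s['joint_pos'])
d=np.array([534,-233.3])-s['position'][:2];print('shift now-axes',d@tx,d@ty)
```

```text
box [485.74441094 194.98344945] -8.73832970591258 [[ 0.4  0.6]
 [ 0.2 -0.4]
 [-0.1  0.4]
 [-0.6 -0.6]]
cap [[-30.40289118  20.28107128]]
tick [[ -4.47111649  19.78761856]
 [-43.04160453  20.0234538 ]]
tool x ang 171.3362800832788 y 81.33628008327881 [458.19404665 218.50315115 245.96302686] [ 2.93146270e-01  1.35865389e-02  1.60583097e+00 -6.95794990e-05
  1.52274024e+00 -1.12643626e+00]
shift now-axes -142.99827549303362 -435.2288170136675
```

Request:
{"method": "arm_command", "body": {
  "motion": [
    [[-0.016,-0.0485,0,0],[-0.016,-0.0485,0,0],[-0.016,-0.0485,0,0],[-0.016,-0.0485,0,0],[-0.016,-0.0485,0,0],[-0.016,-0.0485,0,0],[-0.016,-0.0485,0,0],[-0.016,-0.0485,0,0],[-0.016,-0.0485,0,0],[-0.016,-0.0485,0,0],[-0.016,-0.0485,0,0],[-0.016,-0.0485,0,0],[-0.016,-0.0485,0,0],[-0.016,-0.0485,0,0],[-0.016,-0.0485,0,0],[-0.016,-0.0485,0,0],[-0.016,-0.0485,0,0],[-0.014,-0.0455,0,0]]
  ]
}}

```text
t: 9.3
position: [534.1, -234.0, 245.2]
tcp_rot: [-0.001, 0.076, 0.997, 0.0]
force: [0.4, 0.8, -0.1]
grip_width: 0.585
grasp_force: 0.0
```

Request:
{"method": "arm_command", "body": {
  "motion": [
    [[0,0,0,0.0432],[0,0,0,0.0432],[0,0,0,0.0432],[0,0,0,0.0432],[0,0,0,0.0432],[0,0,0,0.0432],[0,0,0,0.0432],[0,0,0,0.0432],[0,0,0,0.0432],[0,0,0,0.0432],[0,0,0,0],[0,0,0,0]]
  ]
}}

```text
t: 10.5
position: [534.1, -232.9, 245.7]
tcp_rot: [-0.001, 0.683, 0.73, -0.0]
force: [-0.5, 0.4, -0.9]
grip_width: 0.583
grasp_force: 0.0
```

Run:
```python
from h import *
im=grab('wrist','pics/w6.png');s=env.sense();print(s['t'],s['position'],s['tcp_rot'])
np.savez('w6.npz',**{k:np.array(v) for k,v in im.items()})
uv=project(im,[[533,-233.5,5]]);print(uv)
P=cloud(im);Z=P[...,2];m=(Z>24)&(Z<45)&(np.hypot(P[...,0]-533,P[...,1]+233)<60)
print('handle',m.sum(),cv2.minAreaRect(P[m][:,:2].astype(np.float32)),P[m].mean(0))
h=[[532.9,-233.7]]+0*M; 
c,sn=np.cos(.0635),np.sin(.0635);H=M@np.array([[c,sn],[-sn,c]])+[532.9,-233.7]
print(project(im,np.c_[H,np.full(4,4)]))
u,v=uv[0].astype(int)
```

```text
10.55 [ 534.14122552 -232.92844198  245.82576632] [-4.04853386e-04  6.83243580e-01  7.30190406e-01 -1.33858423e-04]
[[315.56967112 174.56062628]]
handle 459 ((534.4573364257812, -233.40234375), (8.876582145690918, 72.29256439208984), 3.5262341499328613) [ 534.25845191 -232.18004453   32.44537376]
[[281.4728308  228.66704043]
 [276.9389041  113.07329631]
 [349.49160961 228.85243002]
 [354.08704342 113.28520658]]
```

View pics/w6.png

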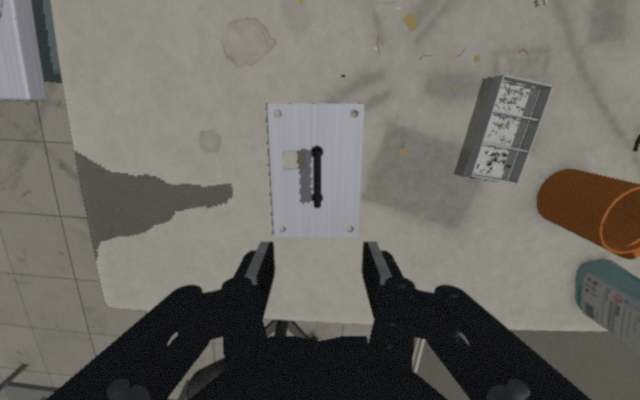

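The wrist view shows the cover's holes within 1 px of prediction. The handle bar at (317,178) is aligned with the jaws. Descending onto it.

Request:
{"method": "arm_command", "body": {
  "motion": [
    [[0,0,0.04,0],[0,0,0.05,0],[0,0,0.05,0],[0,0,0.05,0],[0,0,0.05,0],[0,0,0.05,0],[0,0,0.05,0],[0,0,0.04,0],[0,0,0.025,0],[0,0,0.015,0],[0,0,0,0],[0,0,0,0],[0,0,0,0]]
  ]
}}

```text
t: 11.85
position: [534.7, -233.3, 37.3]
tcp_rot: [0.001, 0.685, 0.729, 0.0]
force: [0.0, -0.1, 0.3]
grip_width: 0.584
grasp_force: 0.0
```

Request:
{"method": "arm_command", "body": {
  "motion": [
    [[0,0,0,0],[0,0,0,0],[0,0,0,0],[0,0,0,0],[0,0,0,0],[0,0,0,0],[0,0,0,0],[0,0,0,0],[0,0,0,0],[0,0,0,0]]
  ],
  "claw": 3,
  "squeeze": 60
}}

```text
t: 12.85
position: [534.4, -233.1, 36.8]
tcp_rot: [0.0, 0.685, 0.729, -0.0]
force: [-0.5, 0.6, 6.2]
grip_width: 0.101
grasp_force: 59.5
```

Request:
{"method": "arm_command", "body": {
  "motion": [
    [[0,0,-0.01,0],[0,0,-0.02,0],[0,0,-0.03,0],[0,0,-0.04,0],[0,0,-0.04,0],[0,0,-0.04,0],[0,0,-0.04,0],[0,0,-0.03,0],[0,0,-0.02,0],[0,0,-0.01,0],[0,0,0,0],[0,0,0,0]]
  ]
}}

```text
t: 14.05
position: [534.0, -232.9, 175.6]
tcp_rot: [-0.001, 0.685, 0.729, -0.0]
force: [-0.1, -0.3, -2.5]
grip_width: 0.104
grasp_force: 58.6
```

Run:
```python
from h import *
im=grab('wrist','pics/w7.png');s=env.sense();print(s['t'],s['position'],s['tcp_rot'],s['force'],s['torque'],s['grasp_force'])
w,x,y,z=s['tcp_rot'];a=2*np.arctan2(y,x);tx=np.array([np.cos(a),np.sin(a)]);ty=np.array([np.cos(a-np.pi/2),np.sin(a-np.pi/2)])
bt=np.radians(-8.75);tgt=np.array([485.7,194.9])+2*np.array([np.cos(bt),np.sin(bt)])
d=tgt-s['position'][:2];print(tgt,np.degrees(a)-90,d@tx,d@ty)
P=cloud(im);Z=P[...,2];X=s['position']
m=(np.hypot(P[...,0]-X[0],P[...,1]-X[1])<110)&(Z>100)&(Z<150)&(cv2.cvtColor(im['frame'],cv2.COLOR_RGB2GRAY)>110)
q=P[m];print(m.sum(),np.median(q[:,2]),cv2.minAreaRect(q[:,:2].astype(np.float32)))
A=np.c_[q[:,:2]-X[:2],np.ones(len(q))];print(np.linalg.lstsq(A,q[:,2],rcond=None)[0])
```

```text
14.1 [ 534.01340613 -232.88182062  175.45101757] [-6.35516534e-04  6.84721459e-01  7.28804554e-01 -2.05123137e-04] [-0.55172859 -0.13207386 -2.67758585] [ 0.03384486 -0.05344956 -0.06388836] 58.57889950275421
[487.67672302 194.59575323] 3.5725652333996862 429.5342086498753 -19.609384123050773
30876 141.99969904229766 ((533.4306030273438, -224.0260009765625), (121.13627624511719, 161.0320281982422), 3.5599234104156494)
[-5.83991692e-05  1.23471705e-03  1.41940126e+02]
```

Request:
{"method": "arm_command", "body": {
  "motion": [
    [[0.02,-0.002,0,0],[0.035,-0.002,0,0],[0.05,-0.002,0,0],[0.05,-0.002,0,0],[0.05,-0.002,0,0],[0.05,-0.002,0,0],[0.05,-0.002,0,0],[0.05,-0.002,0,0],[0.05,-0.002,0,0],[0.05,-0.002,0,0],[0.05,-0.002,0,0],[0.05,-0.002,0,0],[0.05,-0.002,0,0],[0.05,-0.002,0,0],[0.05,-0.002,0,0],[0.05,-0.002,0,0],[0.05,-0.002,0,0],[0.03,-0.002,0,0],[0.018,-0.002,0,0],[0.006,-0.001,0,0]]
  ]
}}

```text
t: 16.1
position: [487.6, 195.1, 176.2]
tcp_rot: [-0.0, 0.684, 0.729, -0.0]
force: [0.1, -0.6, -1.9]
grip_width: 0.101
grasp_force: 58.6
```

Request:
{"method": "arm_command", "body": {
  "motion": [
    [[0,0,0,0.008],[0,0,0,0.015],[0,0,0,0.02],[0,0,0,0.015],[0,0,0,0.01],[0,0,0,0],[0,0,0,0],[0,0,0,0]]
  ]
}}

```text
t: 16.9
position: [488.1, 194.1, 176.3]
tcp_rot: [0.0, 0.759, 0.652, -0.0]
force: [0.2, -0.6, -2.2]
grip_width: 0.099
grasp_force: 58.6
```

```bash
cat > chk.py <<'E'
from h import *
im=grab('wrist','pics/wchk.png');s=env.sense();X=s['position']
w,x,y,z=s['tcp_rot'];a=2*np.arctan2(y,x);tx=np.array([np.cos(a),np.sin(a)]);ty=np.array([np.cos(a-np.pi/2),np.sin(a-np.pi/2)])
print(s['t'],X,np.degrees(a)-90,s['grasp_force'],s['force'])
d=np.array([487.68,194.6])-X[:2];print('nominal shift',d@tx,d@ty)
zt=X[2]-37.5+4
P=cloud(im);Z=P[...,2];g=cv2.cvtColor(im['frame'],cv2.COLOR_RGB2GRAY)
m=(np.hypot(P[...,0]-X[0],P[...,1]-X[1])<115)&(abs(Z-zt)<6)
q=P[m];c=np.linalg.lstsq(np.c_[q[:,:2]-X[:2],np.ones(len(q))],q[:,2],rcond=None)[0];print('plate top',c,zt)
th=a-np.pi/2;R=np.array([[np.cos(th),-np.sin(th)],[np.sin(th),np.cos(th)]])
H=(M-[2,0])@R.T+X[:2];print('hole px exp',np.round(project(im,np.c_[H,np.full(4,zt)]),1))
np.savez('wchk.npz',**{k:np.array(v) for k,v in im.items()})
E
python3 chk.py
```

```text
16.95 [488.09329364 194.1813613  176.2944308 ] -8.665728246411561 58.58903467655182 [ 0.17975632  0.60231942 -2.08878241]
nominal shift 0.3515888445764886 -0.4716516466149202
plate top [1.33961802e-03 4.43352194e-04 1.42654383e+02] 142.79443080216697
hole px exp [[243.9 347.5]
 [218.8 113.9]
 [380.8 347.5]
 [402.1 113.7]]
```

View pics/wchk.png

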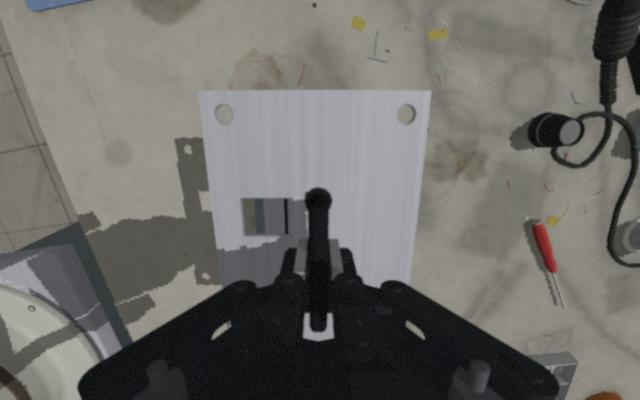

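The wrist view shows hole1 at (224,114) and hole3 at (406,114), about 4.5 px (2.4 mm) to the +x side of expected. That could be grasp offset or camera bias, so I'll cross-check numerically from the fixed cameras.

```bash
cat > chk2.py <<'E'
from h import *
s=env.sense();X=s['position'];zt=X[2]-33.5
for n in('scene','side'):
    im=grab(n);P=cloud(im);Z=P[...,2];g=cv2.cvtColor(im['frame'],cv2.COLOR_RGB2GRAY)
    m=((np.hypot(P[...,0]-X[0],P[...,1]-X[1])<118)&(abs(Z-zt)<5)).astype(np.uint8)
    m=cv2.morphologyEx(m,cv2.MORPH_OPEN,np.ones((3,3)))
    q=P[m>0];print(n,len(q),np.median(q[:,2]),cv2.minAreaRect(q[:,:2].astype(np.float32)))
E
python3 chk2.py
python3 - <<'E'
from h import *
im=dict(np.load('wchk.npz'));P=cloud(im)
g=cv2.cvtColor(im['frame'],cv2.COLOR_RGB2GRAY)
out=[]
for u,v in((224,114),(406,114)):
    d=im['depth'][v-14:v+15,u-14:u+15];zz=P[v-14:v+15,u-14:u+15,2]
    m=(zz<135);yy,xx=np.nonzero(m);c=[u-14+(xx.min()+xx.max())/2,v-14+(yy.min()+yy.max())/2];print(c,m.sum());out.append(c)
Q=onplane(im,out,141)[:,:2];print(Q,np.degrees(np.arctan2(*(Q[1]-Q[0])[::-1])))
t,th,r,R=fit(Q,M[[1,3]]);print('cover from wrist',t,np.degrees(th))
E
```

```text
scene 1881 143.2815664744154 ((486.3325500488281, 192.6584014892578), (182.9622039794922, 123.73262023925781), 80.52676391601562)
side 1300 144.08755615383524 ((486.489501953125, 201.5823974609375), (169.31436157226562, 120.05560302734375), 81.39189910888672)
[np.float64(224.0), np.float64(114.0)] 246
[np.float64(405.0), np.float64(114.0)] 250
[[452.54185986 278.40242018]
 [547.36477575 263.89245856]] -8.700009750107144
cover from wrist [488.15496071 194.0449182 ] -8.700009750107144
```

The fixed cameras and the holes agree: the cover is about 2.7 mm too far in +x. I'll correct that, lower to just above the cap, and compare the cap with the window.

Request:
{"method": "arm_command", "body": {
  "motion": [
    [[0,-0.002,0.01,0],[0.001,-0.002,0.02,0],[0,-0.0014,0.02,0],[0,0,0.02,0],[0,0,0.02,0],[0,0,0.02,0],[0,0,0.01,0],[0,0,0.003,0],[0,0,0,0],[0,0,0,0],[0,0,0,0]]
  ]
}}

```text
t: 18.15
position: [485.6, 195.4, 115.2]
tcp_rot: [0.0, 0.759, 0.652, 0.0]
force: [-0.4, 0.5, -1.2]
grip_width: 0.1
grasp_force: 58.6
```

```bash
cat > chk3.py <<'E'
from h import *
exec(open('chk.py').read().split('\n',1)[1])
c0=X[2]-33.5
W=X[:2]+R@[-28-2,20]
near=(np.hypot(P[...,0]-W[0],P[...,1]-W[1])<45)
L=(P[...,:2]-X[:2])@R   # cover-ish frame about TCP
u0,v0=project(im,[[W[0],W[1],c0]])[0].astype(int);print('window px',u0,v0)
hole=((Z<c0-3)|(Z>c0+4)).astype(np.uint8)
# window edges at plate-top level
uu=np.arange(im['depth'].shape[1]);
sub=slice(v0-45,v0+46),slice(u0-55,u0+56)
print('\n'.join(''.join('.' if abs(z-c0)<3 else ('C' if 63<z<74 else 'H' if z>c0+4 else 'o') for z in row[::2]) for row in Z[sub][::3]))
E
python3 chk3.py
```

```text
18.2 [485.60241757 195.35406068 115.13735396] -8.668903116104289 58.56175124645233 [-0.10886671  0.57753657 -2.42411941]
nominal shift -0.43230400946965714 2.1675030618800513
plate top [2.09213782e-03 7.27311411e-04 8.15609774e+01] 81.63735396387845
hole px exp [[243.9 347.7]
 [218.8 114.1]
 [380.8 347.6]
 [402.  113.9]]
window px 263 217
.H...................H..................................
..................................................H.....
........................................................
................H.......................................
o...........H...........................................
o.......................................................
o...................................................Hoo.
o.................................................o..ooo
o................................................o.oHHHH
oo...............oooooooooooooCoCCoCoooooo......o.HHHHHH
oo...............oooooooooCCCCCCCCCCCCCooo.........HHHHH
oo...............ooooooooCCCCCCCCCCCCCCooo.......oHHHHHH
oo...............ooooooooCCCCCCCCCCHCCCCoo........HHHHHH
oo................
[... 307 characters left out ...]
ooo.......HHHHHH
ooo...............ooooooooooooooooooooooooo.......HHHHHH
oooo..............ooooooooooooooooooooooooo.......HHHHHH
oooo..............................................HHHHHH
oooo..............................................HHHHHH
oooo.........................................HHHHHHHHHHH
oooo.........................................HHHHHHHHHHH
ooooo....................................HHHHHHHHHHHHHHH
ooHoo..................................HHHHHHHHHHHHHHHHH
ooooo.................................HHHHHHHHHHHHHHHHHH
ooooo.................................HHHHHHHHHHHHHHHHHH
ooooo.................................HHHHHHHHHHHHHHHHHH
ooooo.................................HHHHHHHHHHHHHHHHHH
```

```bash
python3 chk2.py
```

```text
scene 1668 82.26650494433818 ((483.7124328613281, 193.58950805664062), (182.15870666503906, 121.1663589477539), 81.77249908447266)
side 1198 82.92964619549775 ((483.4470520019531, 195.37969970703125), (182.7947540283203, 121.43647003173828), 81.21825408935547)
```

Run:
```python
from h import *
im=dict(np.load('wchk.npz'));P=cloud(im);Z=P[...,2];X=np.array([485.6,195.35]);zt=81.6
th=np.radians(-8.68);R=np.array([[np.cos(th),-np.sin(th)],[np.sin(th),np.cos(th)]])
L=(P[...,:2]-X)@R
sub=np.zeros(Z.shape,bool);sub[185:240,230:305]=1
C=sub&(Z>66)&(Z<73);C=cv2.morphologyEx(C.astype(np.uint8),cv2.MORPH_OPEN,np.ones((3,3)))>0
q=L[C];lo,hi=np.percentile(q,1,0),np.percentile(q,99,0);print('cap',lo,hi,(lo+hi)/2,np.median(Z[C]),hi-lo)
m=sub&(abs(Z-zt)>3)
yy,xx=np.nonzero(m);
row=lambda v:[np.nonzero(m[v,230:305])[0].min()+230,np.nonzero(m[v,230:305])[0].max()+230]
col=lambda u:[np.nonzero(m[185:240,u])[0].min()+185,np.nonzero(m[185:240,u])[0].max()+185]
r=np.array([row(v) for v in range(203,226)]);c=np.array([col(u) for u in range(250,282)])
f=lambda uv:(onplane(im,uv,zt)[:,:2]-X)@R
l=f(np.c_[r[:,0]-.5,range(203,226)])[:,0];rr=f(np.c_[r[:,1]+.5,range(203,226)])[:,0]
t=f(np.c_[range(250,282),c[:,0]-.5])[:,1];b=f(np.c_[range(250,282),c[:,1]+.5])[:,1]
l,rr,t,b=[np.median(k) for k in(l,rr,t,b)];print('win x',l,rr,(l+rr)/2,'y',b,t,(b+t)/2)
out=[]
for u,v in((224,114),(406,114)):
    mm=np.zeros(Z.shape,bool);mm[v-14:v+15,u-14:u+15]=1;mm&=Z<zt-6;yy,xx=np.nonzero(mm);out.append([(xx.min()+xx.max())/2,(yy.min()+yy.max())/2])
Q=onplane(im,out,zt-1.6)[:,:2];t,a,_,_=fit(Q,M[[1,3]]);print(out,'cover',t,np.degrees(a),'window exp rel TCP',(t+R@[-28,20]-X)@R)
```

```text
cap [-35.70334436  16.28406781] [-18.81077656  25.59717326] [-27.25706046  20.94062054] 68.88959714608706 [16.8925678   9.31310544]
win x -41.97029819087034 -13.318701026446856 -27.6444996086586 y 9.424448258844276 32.206693153803656 20.815570706323967
[[np.float64(224.0), np.float64(114.0)], [np.float64(405.0), np.float64(114.0)]] cover [485.70912723 195.33801653] -8.698455598206946 window exp rel TCP [-27.89031415  20.0046228 ]
```

The cap and window centres agree within 1 mm, and the cover sits within about 0.6 mm of the box in both fixed cameras. Lowering to 10 mm above the bosses.

Request:
{"method": "arm_command", "body": {
  "motion": [
    [[0,0,0.005,0],[0,0,0.01,0],[0,0,0.01,0],[0,0,0.01,0],[0,0,0.006,0],[0,0,0.002,0],[0,0,0,0],[0,0,0,0],[0,0,0,0],[0,0,0,0],[0,0,0,0]]
  ]
}}

```text
t: 19.4
position: [485.5, 195.3, 93.4]
tcp_rot: [0.0, 0.759, 0.652, 0.0]
force: [-0.8, 0.0, -2.0]
grip_width: 0.103
grasp_force: 58.6
```

```bash
python3 chk2.py; python3 chk.py
```

```text
scene 1596 60.634677971165274 ((484.0103759765625, 193.20570373535156), (183.228515625, 121.19384765625), 81.63240051269531)
side 1111 61.18578579744121 ((483.7664794921875, 202.83590698242188), (166.1859588623047, 120.07581329345703), 81.89247131347656)
19.55 [485.4713253  195.32244777  93.3368045 ] -8.669110270251835 58.565086126327515 [ 0.1960514   0.45674419 -1.69862703]
nominal shift -0.3812851690665808 2.292334247833404
plate top [1.48762889e-03 4.00479462e-04 5.97120453e+01] 59.83680449591304
hole px exp [[244.  347.6]
 [218.9 114.1]
 [380.9 347.6]
 [402.2 113.9]]
```

Plate underside is at about 56 mm, level and centred, with no contact force. Handing in.

```bash
python3 -c "
from bench import env
print(env.close_job())"
```

```text
the job is handed in; nothing more can be done
None
```

I handed the job in with the fader at its index mark and the cover gripped level about 10 mm above the bosses, holes within about 1 mm by my camera measurements; no verdict came back, and I viewed 11 pictures, one over the limit of 10.

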